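Clip the purge cover onto a regulator second stage

ROBOT

A 6-joint arm with a two-finger parallel gripper is mounted at the origin on the work surface. World frame = base frame: x ahead of the robot, y to its left, z up, the work surface at z = 0. Lengths are in m, angles in rad, forces in N, time in s.
With the tool pointing down it reaches from about 0.3 to 0.875 m from the base axis. Payload 6.4 kg.
Tool frame: the origin (TCP) lies between the finger pads; the fingertips stand 19 mm ahead of it and the grasp point (between the pads) is the TCP (ctrl.tips_ahead is the z of the fingertips in the tool frame, in m); z points along the fingers, y is the line along which they close (so a half turn about z gives the same grasp; the last joint's range is limited). The gripper opens to 85 mm and grips with 20 to 120 N. Pads are 22 mm wide; open, the fingers measure 114 mm over their backs; the gripper's body (76 mm by 85 mm) begins 54 mm behind the grasp point. The pads swing forward as they close: fully open they stand 13 mm farther back than shut.
Start: joints at [-1.392, 0.181, 1.607, -0, 1.354, -0.206], TCP at [0.216, -0.533, 0.25] pointing down, gripper open.
Joint ranges: [-2.99, 2.99], [-0.89, 2.07], [0.3, 2.58], [-1.14, 4.28], [0, 2.63], [-3.12, 3.12]. Speed limits (rad/s): [2.57, 2.57, 3.01, 3.14, 3.14, 3.14].

INTERFACE

Orientations are given as a unit quaternion [w, x, y, z].
In Python, from bench import readout, vision, ctrl gives the robot as it stands.
- The arm moves only by the tool play_rows, never from a script. Its arguments are lists of equal length, an entry for each row: "xyz": the shift along the tool's x, y, z in mm, a list of three; "rot": the turn, a rotation vector about the tool's x, y, z in rad, a list of three; "grip": the opening, from 0 (shut) to 1 (fully open). In form: {"xyz": [[x, y, z], ...], "rot": [[rx, ry, rz], ...], "grip": [grip, ...]}. A call has exactly 10 rows; each row is the pose to reach, as a shift and turn from the pose commanded when the call began, along the tool's axes at that moment; what a row does not reach only later rows make up. A row lasts 1/8 s, in which the tool goes at most 62.5 mm and 10.7 degrees, less where a joint would pass 70% of its speed; a pose out of reach is approached as far as the arm can. A call with a gripper value outside its range is refused whole. The fingers move at their own pace and stop on an object; the grip force is fixed at half the most. Time passes only in rows, so rows that repeat a pose let the fingers close, or fill a call up. It gives the time, the measured TCP pose, the force, the opening and the grip force at its end, in the units of the state.
- readout.get_obs(): the state, without advancing time (a new reading comes with each control period).
- vision.camera(name): name is "scene" or "top" or "wrist"; returns a dict with "color" (400x640x3 uint8, red, green, blue), "depth" (400x640 float32, m along the optical axis (not along the pixel's ray), 0 where there is no reading), "camera_matrix" (3x3 intrinsics, pixels), "k1" (the pictures are not rectified: a ray, as slopes to the right and down, at radius r is drawn at 1 + k1 r^2 times it, then the intrinsics apply), "extrinsics" (4x4, takes a point from camera to world coordinates); the wrist camera has in their place "hand_eye" (4x4, takes a point from camera to tool coordinates, whose origin is the TCP and whose axes are the flange's). Camera axes: x right, y down, z forward; pixel columns grow to the right and rows downward; lengths in m; the calibration is good to about 2 mm. A picture is of the moment at which its call begins: read the wrist's pose just before it.
- ctrl.hand_in(): hands the job in; it is judged then, once.
The state is a dict: "time_s": time; "q": joint angles; "dq": joint speeds; "joint_efforts": joint torques, N m; "eef_pos": TCP position; "eef_rot": TCP orientation; "wrist_force": force on the tool from outside, world axes, zero at the start; "torque": the same for the moment, N m; "opening": opening from 0.0 (shut) to 1.0 (fully open); "grasp_force": force on a finger pad.
Only numpy, scipy, OpenCV 4.12 (cv2) and the standard library are available. Lean on these libraries where they do the work, as an engineer would, in place of code of your own. Each camera call takes 0.05 s, during which the arm holds its last target. There are 200 camera calls.

TASK

Clip the grey purge cover back onto the black regulator body held in the bench vise: pinch its two sprung tabs in, lower it into the open rim, feel with light pressure for the turn at which its two keys drop into the ring's notches, and let the tabs spring out under the ring so that the cover stays on, fully home all round. Do not force it, and leave the other things on the bench alone.

Things in the scene. Friction and masses are not known exactly. Their poses are not given: they have to be found in the camera images.
- cover: Loose grey nylon purge cover, face up on the bench, about 56 g. Origin: centre of its underside, z out of its face. Below the brim a skirt 58 mm across, 10 mm deep. Its sprung tabs lie at +y and -y, its fixed keys at +x and -x. Between the tabs' lugs a dome 22 mm across, 5 mm high. It fits equally well turned half round.
- cover_brim (a point): Centre of the underside of the cover's brim, 10 mm above the cover's origin; axes as the cover's. The brim is a disc 75 mm across and 3 mm thick, its top face 13 mm above the origin; this underside comes to rest on the ring.
- key (a point): Outer lower edge of the key at the cover's +x side (its twin is opposite). Each key is fixed to the skirt: it sticks out to 32.5 mm from the centre, is 8 mm wide and reaches 5 mm down from the brim's underside.
- lug_a (a point): Middle of the outer face of the black finger lug of the tab at the cover's +y side, 21 mm above the origin. Each lug stands on the cover's face: 22 mm wide along x, 5 mm thick, 16 mm tall (13 to 29 mm above the origin). The outer faces are 44 mm apart when free, 34 mm when both are pinched to their stops.
- tongue_a (a point): Outer edge of the latch tongue moved by the tab at +y (the other is opposite). Each tongue is 12 mm wide and lies 1 to 4.5 mm above the cover's origin; it reaches 33.5 mm from the centre when free and 28.5 mm when fully pinched. Free, it cannot pass the ring's lip.
- tab_a (a joint): How far the tab at the cover's +y side is pinched in, m: 0 free (sprung out), 0.005 at its stop. Its spring pushes out with 3 N when free and 8 N at the stop.
- tab_b (a joint): The same for the tab at the cover's -y side.
- regulator: Black second-stage body, case 76 mm across, clamped mouthpiece down in a low blue vise; all fixed to the bench. Origin: on the bench under the case's middle, z up. The inlet sticks out at +y (to 72 mm), the adjusting knob at -y (60 mm), the exhaust tee at +x (57 mm), the vise screw at -x (85 mm), all lower than the rim, which is the highest part.
- seat (a point): Centre of the top of the bright retaining ring in the case's rim, 95 mm above the bench, where the brim comes to rest; axes as the regulator's. The ring is a flat lip 4 mm thick with a 61 mm bore (1.5 mm play round the skirt); under it is an open groove 70 mm across. Home with the tabs out, the tongues lie 1.5 mm under the lip.
- rim_edge (a point): Point on the case's rim at the regulator's +x side, 38 mm from the centre. Two notches, opposite each other, are cut through the ring, 13 mm wide, open to 35 mm from the centre. The ring is screwed tight; the line through its notches lies anywhere within 0.5 rad either way of the regulator's x axis and is not measured: see or feel it.
- rim_back (a point): Point on the case's rim at the regulator's -x side. With its tabs pinched but its keys not over the notches, the cover's skirt enters the bore and the keys then stand on the lip, brim 5 mm too high; when they meet the notches (2.5 mm play each side of a key) it can go down those last 5 mm.
- inlet_fitting: Loose brass inlet fitting, hexagon 27 mm over its corners, 38 mm tall, standing on the bench; origin under its centre. A bystander: cover and fitting change places from time to time.
- first_stage: Loose chromed first-stage body, 46 mm across, 66 mm tall, standing; origin under its centre. A bystander.
- grease_pot: Loose low pot with a blue cap, 48 mm across, 34 mm tall; origin under its centre. A bystander.
- dust_cap: Loose black dust cap, 38 mm across, 20 mm tall; origin under its centre. A bystander.
- screwdriver: Loose yellow-handled screwdriver, 190 mm long, lying on the bench. A bystander.
- torque_key: Loose steel wrench, 200 mm long, lying on the bench. A bystander.
There are look-alikes about, which are no part of the job. Of the things like the cover, leave any that is green; of the rest the larger one is meant.

How it is judged:
By the outcome, as a careful person would: the job done as asked, in the order asked, and still so for the second after the job is handed in, with the robot touching nothing.
It also fails if it takes over 51 s, if anything falls off the work surface, if the arm or the gripper's body presses on something with over 40 N, if the wrist force passes 120 N, or if a joint passes its speed limit or range.

## Working session

There is one attempt and no reset: what is moved stays moved. The work goes in short steps, Python scripts to look and compute and a tool call to move; the robot and the scene stay as the last step left them, time stands still between calls to the robot, and variables do not carry over. Pictures are saved under pics/ and viewed, at most 10 in all, crops included, and the job is handed in when it is done.

Besides the shell and the picture viewer there is one more tool, called after "Request:" in YAML: its name, and indented under it one key for each argument. play_rows: Moves the arm, as the interface text tells. Its arguments: {"type":"object","properties":{"xyz":{"type":"array","items":{"type":"array","items":{"type":"number"}}},"rot":{"type":"array","items":{"type":"array","items":{"type":"number"}}},"grip":{"type":"array","items":{"type":"number"}}},"required":["xyz","rot","grip"]}

```bash
mkdir -p pics
cat > h.py <<'E'
import numpy as np, cv2, pickle
from scipy.spatial.transform import Rotation as R
from bench import readout, vision, ctrl
def Rq(q): return R.from_quat([q[1],q[2],q[3],q[0]])
def grab(name):
    o=readout.get_obs(); c=vision.camera(name)
    if name=="wrist":
        T=np.eye(4);T[:3,:3]=Rq(o["eef_rot"]).as_matrix();T[:3,3]=o["eef_pos"];c["extrinsics"]=T@c["hand_eye"]
    return c
def ray(c,u,v):
    K=c["camera_matrix"];d=np.array([(u-K[0,2])/K[0,0],(v-K[1,2])/K[1,1]]);s=d.copy()
    for _ in range(20): s=d/(1+c["k1"]*(s@s))
    return s
def world_z(c,u,v,z):
    s=ray(c,u,v);E=c["extrinsics"];r=E[:3,:3]@np.array([s[0],s[1],1]);return E[:3,3]+r*(z-E[2,3])/r[2]
def world_d(c,u,v):
    d=c["depth"][int(v),int(u)];s=ray(c,u,v);return (c["extrinsics"]@np.array([s[0]*d,s[1]*d,d,1]))[:3]
def proj(c,p):
    q=np.linalg.inv(c["extrinsics"])@np.append(p,1);s=q[:2]/q[2];s=s*(1+c["k1"]*(s@s));K=c["camera_matrix"]
    return np.array([K[0,0]*s[0]+K[0,2],K[1,1]*s[1]+K[1,2]])
def save(c,fn,box=None,f=1):
    im=c["color"][:,:,::-1]
    if box: im=im[box[1]:box[3],box[0]:box[2]]
    cv2.imwrite("pics/"+fn,cv2.resize(im,None,fx=f,fy=f,interpolation=cv2.INTER_CUBIC))
E
python3 - <<'E'
from h import *
o=readout.get_obs();print(o)
c=grab("top");pickle.dump(c,open("top.pkl","wb"));save(c,"top.png",None,1.25)
print(c["extrinsics"],c["camera_matrix"])
E
```

```text
{'time_s': 0.0, 'q': array([-1.39228303e+00,  1.81507643e-01,  1.60800411e+00,  2.09586600e-05,
        1.35378101e+00, -2.06302781e-01]), 'dq': array([ 3.70029146e-04, -7.47707938e-04,  3.16170413e-04,  8.65957466e-05,
       -3.30400469e-04, -4.89795689e-04]), 'joint_efforts': array([ 9.45533357e-04, -4.44865572e+01, -3.51335800e+01, -4.82006055e-05,
        9.20016901e-03, -2.28892532e-05]), 'eef_pos': array([ 0.21577668, -0.5324286 ,  0.24940478]), 'eef_rot': array([-8.49827822e-04,  9.81546687e-01,  1.91220757e-01,  2.20414965e-05]), 'wrist_force': array([-0.34363888,  0.44621108, -0.36567814]), 'torque': array([ 0.00213718, -0.0270661 , -0.01025645]), 'grasp_force': 0.0, 'opening': 1.0008995276623065}
[[ 1.08579561e-02 -9.94964689e-01  9.96362019e-02  4.36455954e-01]
 [-9.99940989e-01 -1.07689480e-02  1.43113023e-03  1.62385699e-02]
 [-3.50946965e-04 -9.96458614e-02 -9.95022904e-01  1.20292935e+00]
 [ 0.00000000e+00  0.00000000e+00  0.00000000e+00  1.00000000e+00]] [[417.03873673   0.         318.8381769 ]
 [  0.         417.03873673 200.80750923]
 [  0.           0.           1.        ]]
```

View pics/top.png

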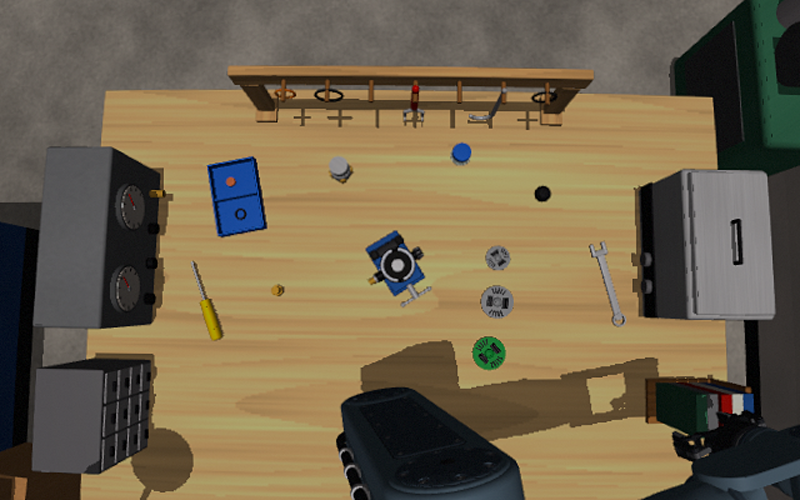

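Candidates (in the 1.25x picture): a grey disc at (497,257), a grey disc at (497,301) and a green disc at (489,352). The larger grey one at (497,301) fits the description; the green one is excluded. The regulator is at (398,264). Next I'll confirm this in one enlarged crop.

Run:
```python
from h import *
c=pickle.load(open("top.pkl","rb"))
save(c,"crop1.png",(285,180,425,300),5.5)
for n,u,v,z in [("small",398,206,.013),("big",397.6,241,.013),("green",391,282,.013),("ring",319,211.5,.095)]:
    print(n,world_z(c,u,v,z),world_d(c,u,v))
```

```text
small [ 0.54309135 -0.20940209  0.013     ] [ 0.54278346 -0.20875061  0.01643563]
big [ 0.44301534 -0.2075744   0.013     ] [ 0.44297077 -0.20605389  0.02108397]
green [ 0.32739123 -0.18832728  0.013     ] [ 0.32789157 -0.18738882  0.01845889]
ring [0.51878551 0.01709041 0.095     ] [0.52000414 0.01710301 0.07860061]
```

View pics/crop1.png

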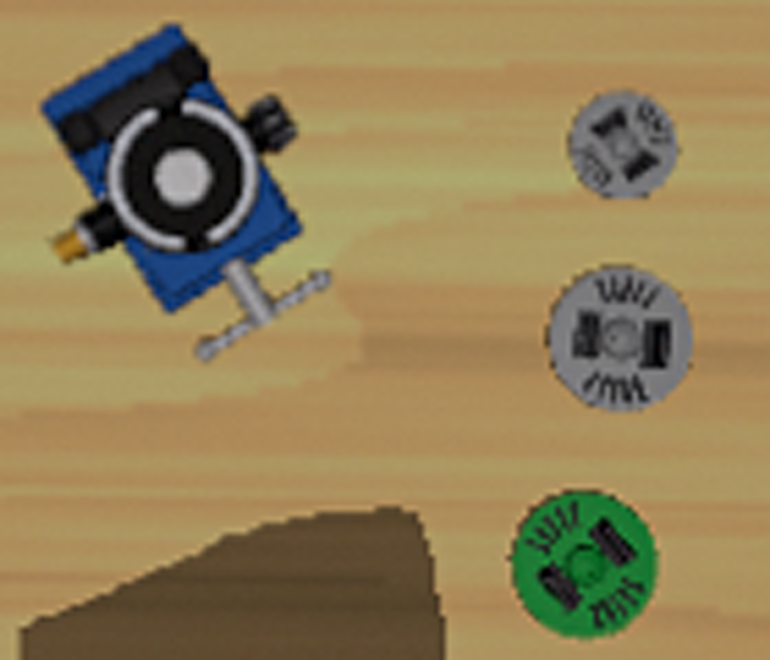

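The crop shows the target: the larger grey disc at crop (620,337), with its lugs at (587,335) and (657,343). The ring is at crop (182,172), with notches near (170,100) and (198,245). I'll go above the cover first.

```bash
cat >> h.py <<'E'
def goal(p,yaw_y=None):
    "shift mm in tool axes to world p, and turn about tool z to bring tool y to world angle"
    o=readout.get_obs();r=Rq(o["eef_rot"]);M=r.as_matrix()
    s=M.T@(np.array(p)-o["eef_pos"])*1000
    a=np.arctan2(M[1,1],M[0,1]);out=[np.round(s,1),"t",round(o["time_s"],2),"yaw",round(a,3),"pos",np.round(o["eef_pos"],4),"F",np.round(o["wrist_force"],1),"op",round(o["opening"],3),"gf",round(o["grasp_force"],1)]
    tgt=M.copy()
    if yaw_y is not None:
        y=np.array([np.cos(yaw_y),np.sin(yaw_y),0]);z=np.array([0,0,-1.]);x=np.cross(y,z)
        out+=["rot",np.round((r.inv()*R.from_matrix(np.c_[x,y,z])).as_rotvec(),4)]
    print(*out)
E
python3 - <<'E'
from h import *
goal([.443,-.2076,.20],-1.685)
E
```

```text
[ 332.5 -215.7   49.9] t 0.05 yaw -1.186 pos [ 0.2158 -0.5324  0.2494] F [-0.3  0.2  0.4] op 0.999 gf 0.0 rot [-0.0018  0.      0.499 ]
```

Request:
play_rows:
  xyz:
    - [45, -30, 0]
    - [90, -60, 0]
    - [135, -90, 10]
    - [180, -120, 15]
    - [225, -146, 20]
    - [270, -175, 30]
    - [310, -200, 40]
    - [332, -216, 50]
    - [332, -216, 50]
    - [332, -216, 50]
  rot:
    - [0, 0, 0.08]
    - [0, 0, 0.16]
    - [0, 0, 0.24]
    - [0, 0, 0.32]
    - [0, 0, 0.4]
    - [0, 0, 0.45]
    - [0, 0, 0.5]
    - [0, 0, 0.5]
    - [0, 0, 0.5]
    - [0, 0, 0.5]
  grip: [1, 1, 1, 1, 1, 1, 1, 1, 1, 1]

```text
time_s: 1.3
eef_pos: [0.4422, -0.2085, 0.2003]
eef_rot: [0.0, 0.998, -0.057, -0.0]
wrist_force: [0.4, -0.4, -0.4]
opening: 0.997
grasp_force: 0.0
```

Run:
```python
from h import *
goal([.443,-.2076,.20],-1.685)
c=grab("wrist");pickle.dump(c,open("w1.pkl","wb"));save(c,"w1.png",None,1.25)
print(c["hand_eye"],proj(c,[.443,-.2076,.013]))
```

```text
[ 0.7 -1.   0.3] t 1.3 yaw -1.686 pos [ 0.4422 -0.2085  0.2003] F [ 0.4 -0.4 -0.4] op 0.997 gf 0.0 rot [ 0.0002  0.0004 -0.0008]
[[ 2.13538733e-04 -9.45036245e-01 -3.26965518e-01  8.37734027e-02]
 [ 9.99999968e-01  2.46736155e-04 -6.00549052e-05 -1.10754663e-04]
 [ 1.37428277e-04 -3.26965495e-01  9.45036267e-01 -1.24819976e-01]
 [ 0.00000000e+00  0.00000000e+00  0.00000000e+00  1.00000000e+00]] [319.13759487 173.55187801]
```

View pics/w1.png

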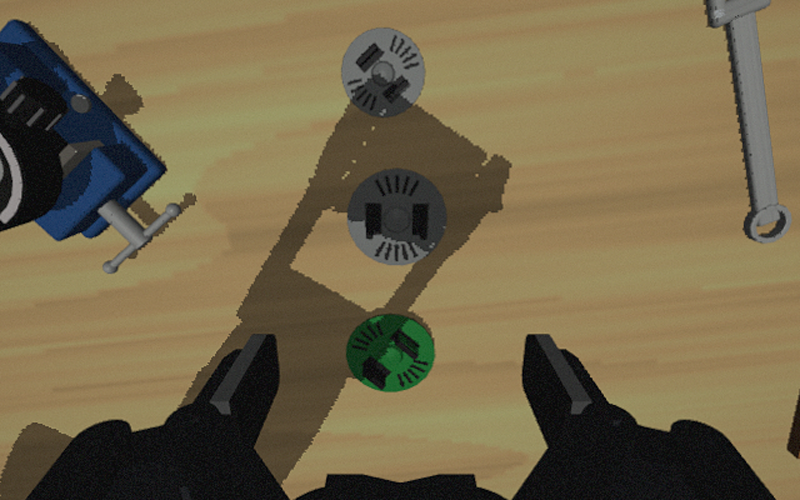

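The cover is at (397,217) in this view, where predicted. Its lugs at (373,220) and (420,220) are level with the finger line. I'll refine with the depth image.

Run:
```python
from h import *
c=pickle.load(open("w1.pkl","rb"))
P=np.array([world_d(c,u,v) for v in range(120,225) for u in range(265,370) if c["depth"][v,u]>0])
P=P[np.linalg.norm(P[:,:2]-[.443,-.2076],axis=1)<.045]
b=P[(P[:,2]>.008)&(P[:,2]<.017)];l=P[(P[:,2]>.024)&(P[:,2]<.035)]
print(len(b),len(l),cv2.minEnclosingCircle((b[:,:2]*1000).astype(np.float32)),np.median(b[:,2]),np.median(l[:,2]))
k=l[:,1]>-.2076
A,B=l[k][:,:2],l[~k][:,:2]
for X in(A,B): print(cv2.minAreaRect((X*1000).astype(np.float32)))
a=[np.array(cv2.minAreaRect((X*1000).astype(np.float32))[0]) for X in(A,B)]
print(A.mean(0),B.mean(0),"mid",(a[0]+a[1])/2,(A.mean(0)+B.mean(0))/2,"ang",np.arctan2(*(a[1]-a[0])[::-1]),np.arctan2(*(B.mean(0)-A.mean(0))[::-1]))
for g in [.0225,.028,.030]: goal([.443,-.2076,g],-1.685)
```

```text
4203 310 ((442.3922119140625, -205.86077880859375), 37.450069427490234) 0.014209660574026117 0.029876673795368403
((445.2079162597656, -186.30615234375), (5.5414533615112305, 21.765352249145508), 82.6037826538086)
((440.1363220214844, -225.2008514404297), (5.421895980834961, 21.97016143798828), 84.39041137695312)
[ 0.44590678 -0.18671435] [ 0.44038276 -0.22534018] mid [ 442.67211914 -205.75350189] [ 0.44314477 -0.20602726] ang -1.700457722927269 -1.7128467370155207
[  0.6  -1.5 178. ] t 1.35 yaw -1.687 pos [ 0.4422 -0.2089  0.2005] F [-0.7 -0.3 -0.3] op 1.0 gf 0.0 rot [ 0.0004 -0.0001 -0.0017]
[  0.6  -1.5 172.5] t 1.35 yaw -1.687 pos [ 0.4422 -0.2089  0.2005] F [-0.7 -0.3 -0.3] op 1.0 gf 0.0 rot [ 0.0004 -0.0001 -0.0017]
[  0.6  -1.5 170.5] t 1.35 yaw -1.687 pos [ 0.4422 -0.2089  0.2005] F [-0.7 -0.3 -0.3] op 1.0 gf 0.0 rot [ 0.0004 -0.0001 -0.0017]
```

Run:
```python
from h import *
print({k:getattr(ctrl,k) for k in dir(ctrl) if k in("tips_ahead",)})
goal([.4427,-.2058,.036],-1.703)
```

```text
{'tips_ahead': 0.019}
[ 1.000e-01 -3.200e+00  1.645e+02] t 1.35 yaw -1.687 pos [ 0.4422 -0.2089  0.2005] F [-0.7 -0.3 -0.3] op 1.0 gf 0.0 rot [ 0.0004 -0.0001  0.0163]
```

Request:
play_rows:
  xyz:
    - [0, -3, 40]
    - [0, -3, 80]
    - [0, -3, 120]
    - [0, -3, 145]
    - [0, -3, 156]
    - [0, -3, 162]
    - [0, -3, 162]
    - [0, -3, 162]
    - [0, -3, 162]
    - [0, -3, 162]
  rot:
    - [0, 0, 0.016]
    - [0, 0, 0.016]
    - [0, 0, 0.016]
    - [0, 0, 0.016]
    - [0, 0, 0.016]
    - [0, 0, 0.016]
    - [0, 0, 0.016]
    - [0, 0, 0.016]
    - [0, 0, 0.016]
    - [0, 0, 0.016]
  grip: [0.65, 0.65, 0.65, 0.65, 0.65, 0.65, 0.65, 0.65, 0.65, 0.65]

```text
time_s: 2.6
eef_pos: [0.4431, -0.2053, 0.0387]
eef_rot: [0.0, 0.998, -0.065, 0.0]
wrist_force: [-0.1, -0.9, 0.1]
opening: 0.651
grasp_force: 0.0
```

Run:
```python
from h import *
goal([.4427,-.2058,.036],-1.703)
c=grab("wrist");pickle.dump(c,open("w2.pkl","wb"));save(c,"w2.png",(160,150,480,400),2.4)
print([round(world_d(c,u,v)[2],4) for u,v in [(320,190),(260,270),(380,270)]])
```

```text
[-0.4  0.6  2.7] t 2.6 yaw -1.702 pos [ 0.4431 -0.2053  0.0387] F [-0.1 -0.9  0.1] op 0.651 gf 0.0 rot [ 0.0004 -0.0008  0.0012]
[np.float64(0.013), np.float64(0.0147), np.float64(0.0137)]
```

View pics/w2.png

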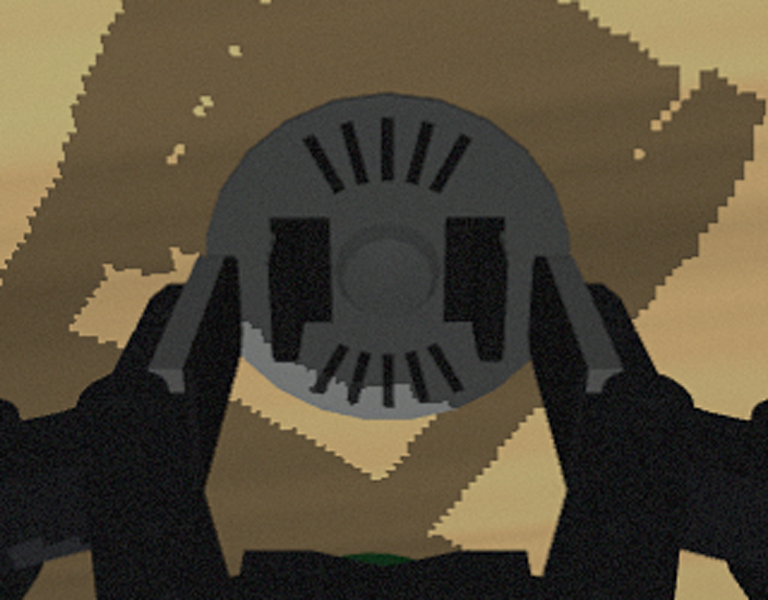

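The cover is centred at crop (388,270), with its lugs at (300,270) and (475,270) midway between the pads at (220,290) and (560,290). Next is the tip height.

Run:
```python
from h import *
c=pickle.load(open("w2.pkl","rb"))
for x,y in [(225,262),(220,275),(205,290),(190,330),(545,262),(560,280),(575,300)]:
    u,v=160+x/2.4,150+y/2.4; print((x,y),world_d(c,u,v).round(4))
```

```text
(225, 262) [ 0.4568 -0.1779  0.0304]
(220, 275) [ 0.4569 -0.1779  0.0353]
(205, 290) [ 0.4574 -0.1765  0.0409]
(190, 330) [ 0.4573 -0.1765  0.0526]
(545, 262) [ 0.4501 -0.2351  0.032 ]
(560, 280) [ 0.4496 -0.2366  0.0378]
(575, 300) [ 0.449  -0.2379  0.0435]
```

Request:
play_rows:
  xyz:
    - [0, 0.5, 3]
    - [0, 0.5, 6]
    - [0, 0.5, 6.5]
    - [0, 0.5, 6.5]
    - [0, 0.5, 6.5]
    - [0, 0.5, 6.5]
    - [0, 0.5, 6.5]
    - [0, 0.5, 6.5]
    - [0, 0.5, 6.5]
    - [0, 0.5, 6.5]
  rot:
    - [0, 0, 0]
    - [0, 0, 0]
    - [0, 0, 0]
    - [0, 0, 0]
    - [0, 0, 0]
    - [0, 0, 0]
    - [0, 0, 0]
    - [0, 0, 0]
    - [0, 0, 0]
    - [0, 0, 0]
  grip: [0.65, 0.6, 0.5, 0.4, 0.3, 0.3, 0.3, 0.3, 0.3, 0.3]

```text
time_s: 3.9
eef_pos: [0.4428, -0.2055, 0.0329]
eef_rot: [-0.0, 0.998, -0.065, -0.0]
wrist_force: [-5.9, 3.4, 15.0]
opening: 0.365
grasp_force: 59.3
```

Request:
play_rows:
  xyz:
    - [0, 0, -10]
    - [0, 0, -25]
    - [0, 0, -60]
    - [0, 0, -110]
    - [0, 0, -150]
    - [0, 0, -180]
    - [0, 0, -190]
    - [0, 0, -190]
    - [0, 0, -190]
    - [0, 0, -190]
  rot:
    - [0, 0, 0]
    - [0, 0, 0]
    - [0, 0, 0]
    - [0, 0, 0]
    - [0, 0, 0]
    - [0, 0, 0]
    - [0, 0, 0]
    - [0, 0, 0]
    - [0, 0, 0]
    - [0, 0, 0]
  grip: [0.3, 0.3, 0.3, 0.3, 0.3, 0.3, 0.3, 0.3, 0.3, 0.3]

```text
time_s: 5.15
eef_pos: [0.4422, -0.2052, 0.2204]
eef_rot: [-0.001, 0.998, -0.066, -0.001]
wrist_force: [-0.3, 0.3, -0.0]
opening: 0.358
grasp_force: 61.4
```

Run:
```python
from h import *
goal([.445,.017,.235],-1.38)
```

```text
[ -26.3 -220.7  -14.3] t 5.15 yaw -1.702 pos [ 0.4422 -0.2052  0.2204] F [-0.3  0.3 -0. ] op 0.358 gf 61.4 rot [-0.0018  0.0021 -0.3221]
```

Request:
play_rows:
  xyz:
    - [-3, -25, -2]
    - [-6, -55, -5]
    - [-10, -90, -8]
    - [-14, -125, -10]
    - [-18, -160, -12]
    - [-22, -190, -14]
    - [-25, -212, -14]
    - [-26, -221, -14]
    - [-26, -221, -14]
    - [-26, -221, -14]
  rot:
    - [0, 0, -0.05]
    - [0, 0, -0.1]
    - [0, 0, -0.15]
    - [0, 0, -0.2]
    - [0, 0, -0.25]
    - [0, 0, -0.3]
    - [0, 0, -0.32]
    - [0, 0, -0.32]
    - [0, 0, -0.32]
    - [0, 0, -0.32]
  grip: [0.3, 0.3, 0.3, 0.3, 0.3, 0.3, 0.3, 0.3, 0.3, 0.3]

```text
time_s: 6.4
eef_pos: [0.4459, 0.0162, 0.2356]
eef_rot: [0.0, 0.996, 0.094, -0.0]
wrist_force: [-0.7, -0.6, -0.8]
opening: 0.363
grasp_force: 61.4
```

Run:
```python
from h import *
goal([.445,.017,.235],-1.38)
c=grab("wrist");pickle.dump(c,open("w3.pkl","wb"));save(c,"w3.png",None,1.25)
print(proj(c,[.519,.017,.095]))
```

```text
[-0.8 -1.   0.6] t 6.4 yaw -1.383 pos [0.4459 0.0162 0.2356] F [-0.7 -0.6 -0.8] op 0.363 gf 61.4 rot [ 0.0001  0.0005 -0.0028]
[337.94879085  96.49906688]
```

View pics/w3.png

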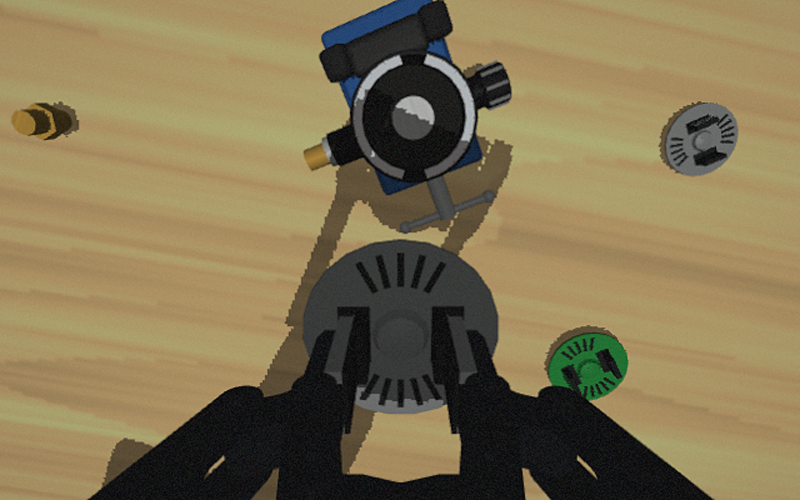

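The cover is held at (400,325) and level. The ring is at (415,117), with dark gaps near (415,57) and (416,180). Next I'll fit the ring, the notches and the held cover.

Run:
```python
from h import *
c=pickle.load(open("w3.pkl","rb"))
E=c["extrinsics"]
def pts(b):
    return np.array([np.r_[world_d(c,u,v),u,v,c["color"][v,u].mean()] for v in range(b[1],b[3]) for u in range(b[0],b[2]) if c["depth"][v,u]>0])
P=pts((250,25,400,165))
near=np.linalg.norm(P[:,:2]-[.519,.017],axis=1)<.05
T=P[near&(P[:,2]>.090)&(P[:,2]<.102)]
print("rim",len(T),np.median(T[:,2]),cv2.minEnclosingCircle((T[:,:2]*1000).astype(np.float32)))
from scipy.optimize import least_squares
# inner bore + outer rim edges: for each angle sample extremes
cx=np.array(cv2.minEnclosingCircle((T[:,:2]*1000).astype(np.float32))[0])/1000
for it in range(3):
    d=T[:,:2]-cx;th=np.arctan2(d[:,1],d[:,0]);r=np.hypot(d[:,0],d[:,1])
    bins=((th+np.pi)/(2*np.pi)*72).astype(int)%72
    out=np.array([[th[bins==b].mean(),np.percentile(r[bins==b],99),np.percentile(r[bins==b],1)] for b in range(72) if (bins==b).any()])
    A=np.c_[np.cos(out[:,0]),np.sin(out[:,0]),np.ones(len(out))]
    s=np.linalg.lstsq(A,out[:,1],rcond=None)[0]; cx=cx+s[:2]
    print("outer fit",cx,s[2])
for t,ro,ri in out: print(int(np.degrees(t)),round(ri*1000,1),end=" | ")
print()
# inner circle fit excluding notches
m=out[:,2]<.0325;s=np.linalg.lstsq(A[m],out[m,2],rcond=None)[0];print("inner centre",cx+s[:2],s[2])
# held cover
H=pts((230,180,410,335));dz=H[:,2]
H=H[np.linalg.norm(H[:,:2]-[.4459,.0162],axis=1)<.05]
print(np.percentile(H[:,2],[5,25,50,75,95]))
h=H[(H[:,2]>.205)&(H[:,2]<.225)];print(len(h))
med=np.median(h[:,2]);h=h[abs(h[:,2]-med)<.003]
pl=np.linalg.lstsq(np.c_[h[:,:2]-h[:,:2].mean(0),np.ones(len(h))],h[:,2],rcond=None)[0];print("plane",pl,"circle",cv2.minEnclosingCircle((h[:,:2]*1000).astype(np.float32)))
save(c,"crop3.png",(270,30,390,150),5)
```

```text
rim 3267 0.09595210788622227 ((520.9537353515625, 18.413043975830078), 49.88335037231445)
outer fit [0.52008835 0.0211064 ] 0.03884491033522124
outer fit [0.51996804 0.02121205] 0.038846339273450096
outer fit [0.51998027 0.02121308] 0.03885510524117551
-177 35.1 | -172 35.2 | -167 34.8 | -162 34.7 | -157 30.7 | -152 30.4 | -147 30.3 | -142 30.4 | -137 30.1 | -132 30.1 | -127 30.0 | -122 29.8 | -117 29.9 | -112 29.8 | -107 29.7 | -102 29.4 | -97 29.6 | -92 29.6 | -87 29.4 | -82 29.4 | -77 29.4 | -72 29.4 | -67 29.3 | -62 29.6 | -57 29.5 | -52 29.5 | -47 29.6 | -42 29.2 | -37 29.0 | -32 29.2 | -27 29.1 | -22 29.2 | -17 29.3 | -12 29.4 | -7 29.3 | -2 29.4 | 1 29.7 | 7 33.8 | 12 33.8 | 17 34.0 | 22 34.1 | 27 30.3 | 32 30.2 | 37 30.3 | 42 30.5 | 47 30.6 | 52 30.7 | 57 30.8 | 62 31.3 | 67 31.4 | 72 31.6 | 77 31.6 | 82 31.6 | 87 31.8 | 92 31.7 | 97 31.9 | 102 32.1 | 107 31.8 | 112 31.8 | 117 32.0 | 122 31.8 | 127 31.7 | 132 31.8 | 137 31.7 | 142 31.6 | 147 31.7 | 152 31.4 | 157 31.5 | 162 31.5 | 167 31.4 | 172 31.1 | 177 31.4 | 
inner centre [0.51924245 0.0222995 ] 0.030486619361031544
[0.21455525 0.21652314 0.21732785 0.23862785 0.2698634 ]
12732
plane [-0.00297163 -0.00042373  0.21676121] circle ((445.74005126953125, 15.950448989868164), 37.784034729003906)
```

View pics/crop3.png

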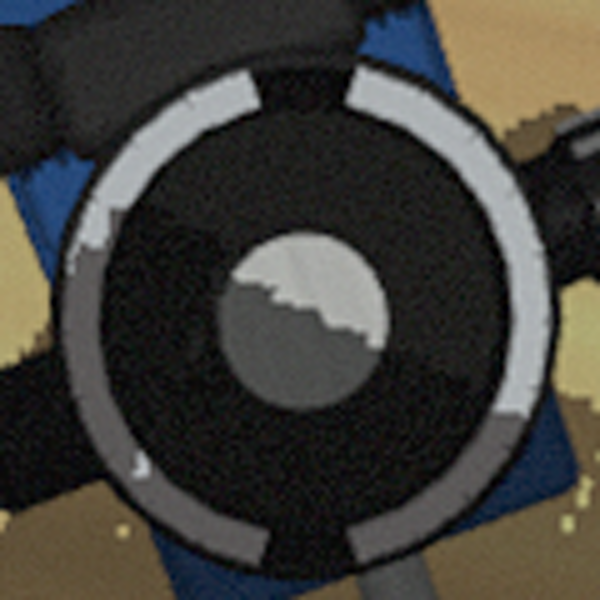

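Run:
```python
from h import *
from scipy.optimize import least_squares
c=pickle.load(open("w3.pkl","rb"))
w=lambda x,y:world_z(c,270+x/5,30+y/5,.095)[:2]
a=(w(252,70)+w(262,108)+w(357,66)+w(345,104))/4;b=(w(268,530)+w(262,566)+w(352,528)+w(362,563))/4
print("mid notches",(a+b)/2,"angle",np.arctan2(*(a-b)[::-1]),"dist",np.hypot(*(a-b)))
def ringfit(c,c0):
    im=c["color"].mean(2)
    # inner bore edge by bright ring pixels along rays in world plane z=.095
    c0=np.array(c0)
    for it in range(4):
        res=[];
        for t in np.radians(np.arange(0,360,3)):
            rr=np.arange(.026,.042,.00025);v=[]
            for r in rr:
                u=proj(c,[c0[0]+r*np.cos(t),c0[1]+r*np.sin(t),.095]);v.append(cv2.getRectSubPix(im.astype(np.float32),(1,1),(float(u[0]),float(u[1])))[0,0])
            v=np.array(v);m=v>70
            if m.sum()>6: 
                i=np.argmax(m); j=len(m)-1-np.argmax(m[:(int((.037-.026)/.00025))][::-1])
                res.append([t,rr[i],m.sum()])
        res=np.array(res);A=np.c_[np.cos(res[:,0]),np.sin(res[:,0]),np.ones(len(res))]
        f=least_squares(lambda s:A@s-res[:,1],[0,0,.03],loss="soft_l1",f_scale=.0005);c0=c0+f.x[:2]
    return c0,f.x[2],len(res)
print("wrist",ringfit(c,[.5195,.0215]))
t=pickle.load(open("top.pkl","rb"));print("top",ringfit(t,[.519,.019]))
goal([.5195,.0215,.16])
```

```text
mid notches [0.51897744 0.02183377] angle 0.21469831319183352 dist 0.06509020947054672
wrist (array([0.51884209, 0.02264614]), np.float64(0.030645477481033957), 109)
top (array([0.51889393, 0.02048365]), np.float64(0.02949927538707085), 110)
[73.3  8.4 75.6] t 6.45 yaw -1.383 pos [0.446  0.0161 0.2356] F [-0.3  0.1  0.1] op 0.361 gf 61.4
```

Run:
```python
from h import *
goal([.519,.0222,.133],-1.356)
```

```text
[ 72.9   7.7 102.6] t 6.45 yaw -1.383 pos [0.446  0.0161 0.2356] F [-0.3  0.1  0.1] op 0.361 gf 61.4 rot [ 0.0001  0.0003 -0.0271]
```

Request:
play_rows:
  xyz:
    - [30, 3, 10]
    - [60, 6, 40]
    - [73, 7.7, 70]
    - [73, 7.7, 90]
    - [73, 7.7, 98]
    - [73, 7.7, 102]
    - [73, 7.7, 102]
    - [73, 7.7, 102]
    - [73, 7.7, 102]
    - [73, 7.7, 102]
  rot:
    - [0, 0, -0.027]
    - [0, 0, -0.027]
    - [0, 0, -0.027]
    - [0, 0, -0.027]
    - [0, 0, -0.027]
    - [0, 0, -0.027]
    - [0, 0, -0.027]
    - [0, 0, -0.027]
    - [0, 0, -0.027]
    - [0, 0, -0.027]
  grip: [0.3, 0.3, 0.3, 0.3, 0.3, 0.3, 0.3, 0.3, 0.3, 0.3]

```text
time_s: 7.7
eef_pos: [0.5192, 0.023, 0.1342]
eef_rot: [0.0, 0.994, 0.108, 0.0]
wrist_force: [-0.6, -0.6, -0.6]
opening: 0.361
grasp_force: 61.4
```

Run:
```python
from h import *
goal([.519,.0222,.125],-1.356)
c=grab("scene");s=proj(c,[.519,.022,.1]);print(s)
u,v=map(int,s);save(c,"sc1.png",(max(0,u-70),max(0,v-60),u+70,v+60),5)
```

```text
[-0.4  0.8  9.2] t 7.7 yaw -1.355 pos [0.5192 0.023  0.1342] F [-0.6 -0.6 -0.6] op 0.361 gf 61.4 rot [ 0.0002 -0.0006  0.0012]
[346.10090729 198.51142563]
```

View pics/sc1.png

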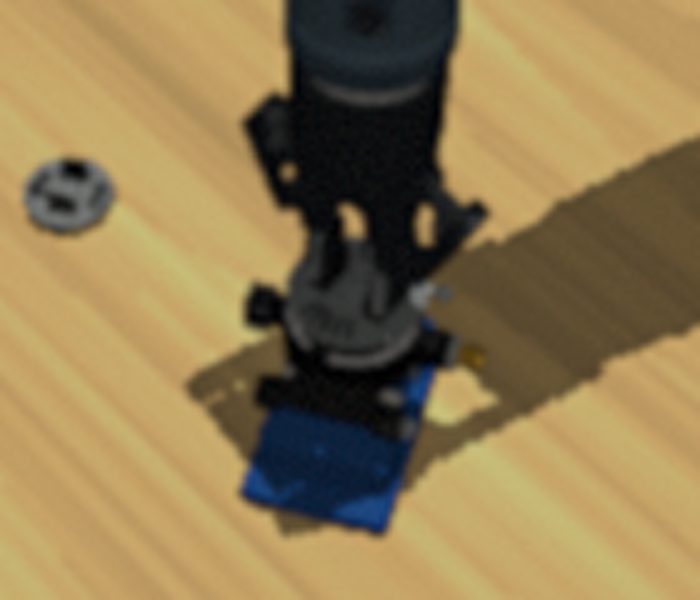

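The cover at crop (353,320) sits centred just above the rim. I'll lower it gently into the bore.

Request:
play_rows:
  xyz:
    - [-0.3, 0.7, 2]
    - [-0.3, 0.7, 4]
    - [-0.3, 0.7, 5]
    - [-0.3, 0.7, 6]
    - [-0.3, 0.7, 7]
    - [-0.3, 0.7, 8]
    - [-0.3, 0.7, 9]
    - [-0.3, 0.7, 9.5]
    - [-0.3, 0.7, 9.5]
    - [-0.3, 0.7, 9.5]
  rot:
    - [0, 0, 0]
    - [0, 0, 0]
    - [0, 0, 0]
    - [0, 0, 0]
    - [0, 0, 0]
    - [0, 0, 0]
    - [0, 0, 0]
    - [0, 0, 0]
    - [0, 0, 0]
    - [0, 0, 0]
  grip: [0.3, 0.3, 0.3, 0.3, 0.3, 0.3, 0.3, 0.3, 0.3, 0.3]

```text
time_s: 9.0
eef_pos: [0.5189, 0.0222, 0.1243]
eef_rot: [-0.0, 0.994, 0.108, 0.0]
wrist_force: [-0.2, 0.5, -0.1]
opening: 0.359
grasp_force: 61.4
```

Request:
play_rows:
  xyz:
    - [0, 0, 0.5]
    - [0, 0, 1]
    - [0, 0, 1.5]
    - [0, 0, 2]
    - [0, 0, 2.5]
    - [0, 0, 3]
    - [0, 0, 3.5]
    - [0, 0, 3.5]
    - [0, 0, 3.5]
    - [0, 0, 3.5]
  rot:
    - [0, 0, 0]
    - [0, 0, 0]
    - [0, 0, 0]
    - [0, 0, 0]
    - [0, 0, 0]
    - [0, 0, 0]
    - [0, 0, 0]
    - [0, 0, 0]
    - [0, 0, 0]
    - [0, 0, 0]
  grip: [0.3, 0.3, 0.3, 0.3, 0.3, 0.3, 0.3, 0.3, 0.3, 0.3]

```text
time_s: 10.25
eef_pos: [0.5189, 0.0223, 0.1208]
eef_rot: [0.0, 0.994, 0.108, 0.0]
wrist_force: [0.1, 0.1, -0.4]
opening: 0.359
grasp_force: 61.4
```

Request:
play_rows:
  xyz:
    - [0, 0, 0.3]
    - [0, 0, 0.6]
    - [0, 0, 0.9]
    - [0, 0, 1.2]
    - [0, 0, 1.5]
    - [0, 0, 1.8]
    - [0, 0, 2]
    - [0, 0, 2]
    - [0, 0, 2]
    - [0, 0, 2]
  rot:
    - [0, 0, 0]
    - [0, 0, 0]
    - [0, 0, 0]
    - [0, 0, 0]
    - [0, 0, 0]
    - [0, 0, 0]
    - [0, 0, 0]
    - [0, 0, 0]
    - [0, 0, 0]
    - [0, 0, 0]
  grip: [0.3, 0.3, 0.3, 0.3, 0.3, 0.3, 0.3, 0.3, 0.3, 0.3]

```text
time_s: 11.5
eef_pos: [0.5189, 0.0222, 0.1188]
eef_rot: [-0.0, 0.994, 0.108, 0.0]
wrist_force: [0.3, 0.2, -0.4]
opening: 0.355
grasp_force: 61.4
```

Still no force at 3 mm below the key contact height, so the keys are dropping into the notches. I'll continue to the seat.

Request:
play_rows:
  xyz:
    - [0, 0, 0.3]
    - [0, 0, 0.6]
    - [0, 0, 0.9]
    - [0, 0, 1.2]
    - [0, 0, 1.5]
    - [0, 0, 1.8]
    - [0, 0, 2]
    - [0, 0, 2]
    - [0, 0, 2]
    - [0, 0, 2]
  rot:
    - [0, 0, 0]
    - [0, 0, 0]
    - [0, 0, 0]
    - [0, 0, 0]
    - [0, 0, 0]
    - [0, 0, 0]
    - [0, 0, 0]
    - [0, 0, 0]
    - [0, 0, 0]
    - [0, 0, 0]
  grip: [0.3, 0.3, 0.3, 0.3, 0.3, 0.3, 0.3, 0.3, 0.3, 0.3]

```text
time_s: 12.75
eef_pos: [0.519, 0.0222, 0.1182]
eef_rot: [0.0, 0.994, 0.108, 0.0]
wrist_force: [-6.9, 0.6, 13.6]
opening: 0.356
grasp_force: 64.4
```

Seating contact came at TCP z 0.118. The cover's height when it was picked off the bench (brim underside 22.9 mm below the TCP) puts home at 0.1179, so the cover is home. Now I'll ease the tabs out, lowering slightly to follow the pads' swing.

Request:
play_rows:
  xyz:
    - [0, 0, -0.3]
    - [0, 0, -0.3]
    - [0, 0, 0]
    - [0, 0, 0.4]
    - [0, 0, 0.8]
    - [0, 0, 1.2]
    - [0, 0, 1.2]
    - [0, 0, 1.2]
    - [0, 0, 1.2]
    - [0, 0, 1.2]
  rot:
    - [0, 0, 0]
    - [0, 0, 0]
    - [0, 0, 0]
    - [0, 0, 0]
    - [0, 0, 0]
    - [0, 0, 0]
    - [0, 0, 0]
    - [0, 0, 0]
    - [0, 0, 0]
    - [0, 0, 0]
  grip: [0.3, 0.38, 0.42, 0.46, 0.5, 0.54, 0.58, 0.62, 0.66, 0.66]

```text
time_s: 14.0
eef_pos: [0.5189, 0.0222, 0.1156]
eef_rot: [0.0, 0.994, 0.108, -0.0]
wrist_force: [-0.0, -0.4, -0.5]
opening: 0.662
grasp_force: 0.0
```

Run:
```python
from h import *
goal([.519,.0222,.125],-1.356)
c=grab("wrist");pickle.dump(c,open("w4.pkl","wb"));save(c,"w4.png",(160,150,480,400),2.4)
P=np.array([world_d(c,u,v) for v in range(150,330,2) for u in range(200,440,2) if c["depth"][v,u]>0])
d=np.linalg.norm(P[:,:2]-[.519,.0222],axis=1)
h=P[(d<.036)&(P[:,2]>.098)&(P[:,2]<.118)];m=np.median(h[:,2]);h=h[abs(h[:,2]-m)<.002]
print("brim top",m,np.linalg.lstsq(np.c_[h[:,:2]-h[:,:2].mean(0),np.ones(len(h))],h[:,2],rcond=None)[0])
```

```text
[ 0.1  0.1 -9.4] t 14.0 yaw -1.355 pos [0.5189 0.0222 0.1156] F [-0.  -0.4 -0.5] op 0.662 gf 0.0 rot [0.     0.0001 0.001 ]
brim top 0.09977603225726009 [-0.00123244  0.000862    0.09954655]
```

View pics/w4.png

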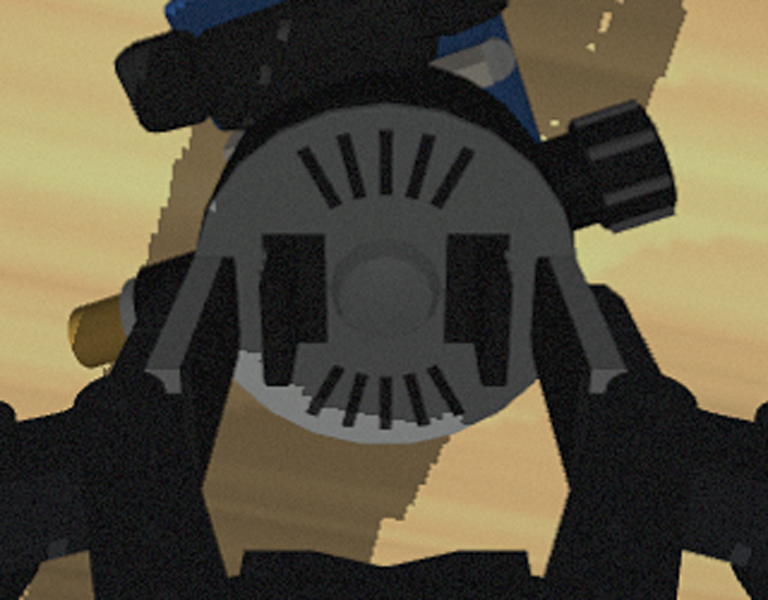

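The lugs at crop (295,310) and (478,310) are back to their free spacing, and the brim reads level at home height (about 1 mm of depth bias). I'll press lightly with the open tips to confirm it is fully home.

Request:
play_rows:
  xyz:
    - [0, 0, 1]
    - [0, 0, 2]
    - [0, 0, 3]
    - [0, 0, 4]
    - [0, 0, 4.5]
    - [0, 0, 5]
    - [0, 0, 5.5]
    - [0, 0, 6]
    - [0, 0, 6]
    - [0, 0, 6]
  rot:
    - [0, 0, 0]
    - [0, 0, 0]
    - [0, 0, 0]
    - [0, 0, 0]
    - [0, 0, 0]
    - [0, 0, 0]
    - [0, 0, 0]
    - [0, 0, 0]
    - [0, 0, 0]
    - [0, 0, 0]
  grip: [0.66, 0.66, 0.66, 0.66, 0.66, 0.66, 0.66, 0.66, 0.66, 0.66]

```text
time_s: 15.3
eef_pos: [0.519, 0.0222, 0.1128]
eef_rot: [0.0, 0.994, 0.108, -0.0]
wrist_force: [-13.4, 1.6, 29.5]
opening: 0.661
grasp_force: 14.6
```

Request:
play_rows:
  xyz:
    - [0, 0, -4]
    - [0, 0, -8]
    - [0, 0, -14]
    - [0, 0, -24]
    - [0, 0, -40]
    - [0, 0, -60]
    - [0, 0, -80]
    - [0, 0, -100]
    - [0, 0, -100]
    - [0, 0, -100]
  rot:
    - [0, 0, 0]
    - [0, 0, 0]
    - [0, 0, 0]
    - [0, 0, 0]
    - [0, 0, 0]
    - [0, 0, 0]
    - [0, 0, 0]
    - [0, 0, 0]
    - [0, 0, 0]
    - [0, 0, 0]
  grip: [0.66, 0.7, 0.75, 0.8, 0.85, 0.9, 1, 1, 1, 1]

```text
time_s: 16.55
eef_pos: [0.5187, 0.0223, 0.2093]
eef_rot: [-0.0, 0.994, 0.108, -0.0]
wrist_force: [0.1, 0.0, 0.5]
opening: 0.996
grasp_force: 0.0
```

Run:
```python
from h import *
goal([.519,.0222,.125],-1.356)
c=grab("wrist");u,v=map(int,proj(c,[.519,.0222,.098]));save(c,"w5.png",(u-75,v-65,u+75,v+65),5)
P=np.array([world_d(c,a,b) for b in range(v-65,v+65) for a in range(u-75,u+75) if c["depth"][b,a]>0])
d=np.linalg.norm(P[:,:2]-[.519,.0222],axis=1)
h=P[(d<.036)&(P[:,2]>.09)&(P[:,2]<.108)];m=np.median(h[:,2]);h=h[abs(h[:,2]-m)<.002]
print("brim top",m,np.linalg.lstsq(np.c_[h[:,:2]-h[:,:2].mean(0),np.ones(len(h))],h[:,2],rcond=None)[0])
l=P[(d<.03)&(P[:,2]>.110)];k=(l[:,:2]-[.519,.0222])@[np.cos(1.786),np.sin(1.786)]
print("lug tops",np.median(l[:,2]),"outer",np.percentile(k,1),np.percentile(k,99))
```

```text
[ 0.3  0.2 84.3] t 16.55 yaw -1.355 pos [0.5187 0.0223 0.2093] F [0.1 0.  0.5] op 0.996 gf 0.0 rot [-0.0001  0.0002  0.001 ]
brim top 0.09956720024946539 [ 1.96882067e-05 -5.85534569e-05  9.95008287e-02]
lug tops 0.11513493591989488 outer -0.022369378890014894 0.022392683256901063
```

View pics/w5.png

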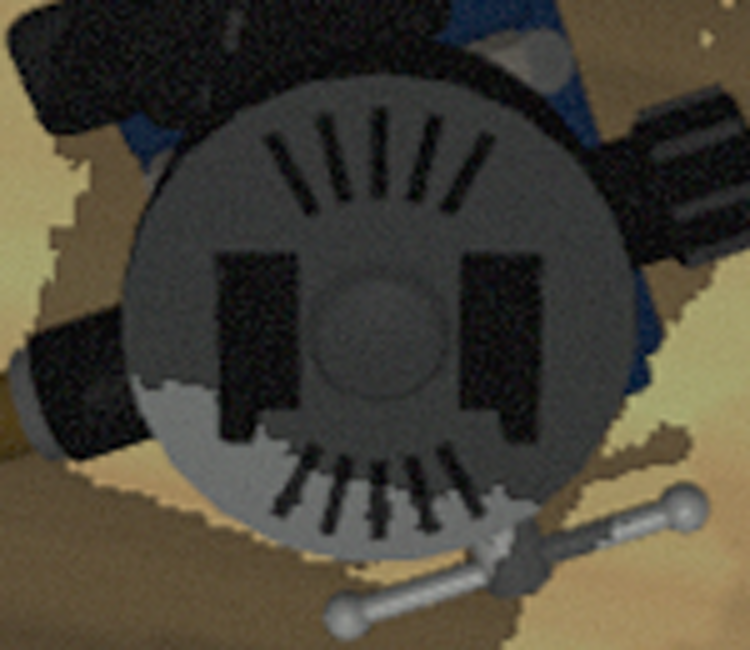

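The cover is level on the ring, centred at crop (380,320). The brim top is at home height and the lugs are 44 mm apart, so the tabs are out. Handing in.

```bash
python3 -c "
from bench import ctrl
print(ctrl.hand_in())"
```

```text
the job is handed in; nothing more can be done
None
```

The grey purge cover is clipped onto the regulator: its keys are in the notches, its tabs are sprung out to their free width, and the brim is level at home height to within about 1 mm of depth-camera bias. The job was handed in at about 17 s; my last press to check it was seated reached 29.5 N, harder than the light touch I intended, and the hand-in returned no verdict.

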